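Repack and lock the transit case

ROBOT

A 6-joint arm with a two-finger parallel gripper is mounted at the origin on the work surface. World frame = base frame: x ahead of the robot, y to its left, z up, the work surface at z = 0. Lengths are in m, angles in rad, forces in N, time in s.
With the tool pointing down it reaches from about 0.275 to 0.725 m from the base axis. Payload 5.6 kg.
Tool frame: the origin (TCP) lies where the fingers leave the gripper's body, on its centre line; the fingertips stand 73 mm ahead of it and the grasp point (between the pads) lies 54 mm ahead of it; z points along the fingers, y is the line along which they close (so a half turn about z gives the same grasp; the last joint's range is limited). The gripper opens to 85 mm and grips with 20 to 120 N. Pads are 22 mm wide; open, the fingers measure 114 mm over their backs; the gripper's body (76 mm by 85 mm) begins 54 mm behind the grasp point. The pads swing forward as they close: fully open they stand 13 mm farther back than shut.
Start: joints at [1.514, 0.255, 0.108, 0, -1.424, -0.285], TCP at [0.184, 0.518, 0.304] pointing down, gripper open.
Joint ranges: [-2.95, 2.95], [-1.21, 1.97], [-1.09, 1.5], [-2.87, 1.71], [-2.94, -0.07], [-3.05, 3.05]. Speed limits (rad/s): [2.57, 2.57, 3.14, 3.14, 3.14, 3.14].

INTERFACE

Orientations are given as a unit quaternion [x, y, z, w].
In Python, from plant import readout, camera, hand_in gives the robot as it stands. The module is installed in compiled form; this text tells all that it offers.
- The arm moves only by the shell command python3 -m jog 'ROWS' [OPENING] [FORCE]. ROWS is JSON, one flat list of numbers, 6 for each row, row after row: the shift along the tool's x, y, z in units of 0.05 m (1.0 is 0.05 m), then the turn, a rotation vector about the tool's x, y, z in units of 0.08 rad (1.0 is 0.08 rad). A call has exactly 8 rows; each row shifts and turns the commanded pose from where the row before left it, along the tool's axes as they then stand; what a row does not reach is not made up. A row lasts 1/8 s, in which the tool goes at most 62.5 mm and 10.7 degrees, less where a joint would pass 70% of its speed; a pose out of reach is approached as far as the arm can. A call with a number of a shift or a turn outside -1 to 1 is refused whole. A call with a gripper value outside its range is refused whole. OPENING is the opening, from -1 (shut) to 1 (fully open), set as the call begins (- or left out, the last holds). The fingers move at their own pace and stop on an object; FORCE is the grip in N (left out, the last holds). Time passes only in rows, so rows that do not move let the fingers close, or fill a call up. It gives the time, the measured TCP pose, the force, the opening and the grip force at its end, in the units of the state.
- readout.get_obs(): the state, without advancing time (a new reading comes with each control period).
- camera(name): name is "scene" or "top"; returns a dict with "img" (420x560x3 uint8, red, green, blue), "depth" (420x560 float32, m along the optical axis (not along the pixel's ray), 0 where there is no reading), "fx", "fy", "cx", "cy" (pixels), "cam_to_world" (4x4, takes a point from camera to world coordinates). Camera axes: x right, y down, z forward; pixel columns grow to the right and rows downward; lengths in m; the calibration is good to about 2 mm. A picture is of the moment at which its call begins.
- hand_in(): hands the job in; it is judged then, once.
The state is a dict: "t": time; "joints": joint angles; "qvel": joint speeds; "joint_torque": joint torques, N m; "tcp_pos": TCP position; "tcp_rot": TCP orientation; "wrist_force": force on the tool from outside, world axes, zero at the start; "ft_torque": the same for the moment, N m; "finger_gap": finger opening in m; "gripper_force": force on a finger pad.
Only numpy, scipy, OpenCV 4.12 (cv2) and the standard library are available. Lean on these libraries where they do the work, as an engineer would, in place of code of your own. Each camera call takes 0.05 s, during which the arm holds its last target. There are 200 camera calls.

TASK

Draw back the bolt of the aluminium transit case, then slide its clear lid fully open, move the slim timer relay left inside out into the grey picking tray, and pack every contactor from the tray into the case. When all are in, pull the lid shut to its end stop and after that slide its bolt fully home into the keeper. Last, knock the sprung lock pin above the keeper all the way down with the mallet, never with the hand, and put the mallet back with its head on the rubber pad; do not knock over the spray can.

Things in the scene. Friction and masses are not known exactly. Their poses are not given: they have to be found in the camera images.
- contactor1: A contactor: off-white plastic block with a grey band and a black centre on its top, screws at both ends of the top; 54 (own x) by 44 (own y) by 66 mm tall (own z). Origin: centre of its underside. 0.2 kg. It may be absent.
- contactor2: A contactor: off-white plastic block with a grey band and a black centre on its top, screws at both ends of the top; 54 (own x) by 44 (own y) by 66 mm tall (own z). Origin: centre of its underside. 0.2 kg. It may be absent.
- contactor3: A contactor: off-white plastic block with a grey band and a black centre on its top, screws at both ends of the top; 54 (own x) by 44 (own y) by 66 mm tall (own z). Origin: centre of its underside. 0.2 kg. It may be absent.
- relay: The timer relay, in the case at the start: grey plastic block, 70 (own x) by 28 (own y) by 60 mm tall, two small black dials on top; longer and slimmer than the contactors. Origin: centre of its underside.
- tray: Grey plastic picking tray on the bench, fixed, 210 (x) by 220 (y) by 16 mm high, 5 mm walls and floor. Origin: centre of its underside.
- case: Aluminium transit case, fixed, 84 mm high, its -x side towards the robot. Origin: on the bench under the centre of the open compartment, inside 140 (own x) by 210 mm (own y), floor 5 mm up, rim 84 mm up, 5 mm walls. Behind it (own x +75 to +225) a deck of the same height carries the open lid. Guide rails up to 90 mm run along own y +-112.5. Keeper and lock pin stand in front, at own x -95, y +65.
- lid (a joint): Slide of the clear plastic lid (150 by 212 by 5 mm, top face 90 mm above the bench), 0 = fully open, standing over the rear deck, 0.145 m = at its end stop, compartment covered. It moves towards the case's own -x and resists with about 4 N; it stays where it is left.
- lid_handle (a point): Centre of the black bar handle on the lid: 18 mm thick (along the case's x), 85 mm long (along the case's y), its top 8 mm above this point, with 28 mm of free space under the bar; this point is 36 mm above the lid's top face. It moves with the lid.
- bolt (a joint): Slide of the steel barrel bolt that is mounted on the lid, 0 = drawn back, 0.045 m = fully home. It moves towards the case's own -x relative to the lid, friction about 2 N. With the lid shut, its end then runs through the keeper.
- bolt_knob (a point): Top centre of the bolt's upright round knob, 18 mm in diameter, which stands 60 mm proud of the lid's top face. Two 24 mm high staples on the lid stand in front of and behind it. It moves with bolt and lid.
- keeper (a point): Centre of the opening of the keeper, a steel arch outside the case's front wall, top 122 mm above the bench, 38 mm wide.
- pin (a joint): Sprung lock pin on top of the keeper, 0 = up, 0.014 m = driven all the way down. It takes about 9 N and is held by friction where it is driven.
- pin_top (a point): Centre of the top face of the lock pin's round steel cap, 28 mm in diameter, 156 mm above the bench when up, 142 mm when down.
- mallet: Mallet, 0.4 kg: brown wooden block head 56 by 56 mm, 84 mm tall (own z; both ends are striking faces), and a level wooden handle at half its height: 24 mm wide (own y), 30 mm tall (own z), reaching to own x -192 mm, centre 42 mm above the underside. Origin: centre of the head's lower face, on which it stands at the start. Its weight lies 14 mm from the head's axis towards the handle.
- pad: Black rubber pad on the bench, fixed, 240 (own x) by 110 (own y) by 6 mm thick, the mallet's place. Origin: centre of its underside.
- spray: Bystander: a steel spray can with a white label, 56 mm in diameter, 170 mm tall, standing on the bench; not to be knocked over. Origin: centre of its underside.
There are look-alikes about, which are no part of the job. Several things have the shape of the mallet; the one meant has the colours described above.

How it is judged:
By the outcome, as a careful person would: the job done as asked, in the order asked, and still so for the second after the job is handed in, with the robot touching nothing.
Of contactor1, contactor2, contactor3 only 2 to 3 are there at a start; the rules pass over those that are not, and their reading is None.
At some moment in a run one of contactor1, contactor2, contactor3, relay, mallet may be knocked a few centimetres aside while the robot is not near it.
Once in a run the grip may slacken for a moment while it holds something.
It also fails if it takes over 210 s, if anything falls off the work surface, if the arm or the gripper's body presses on something with over 40 N, if the wrist force passes 120 N, or if a joint passes its speed limit or range.

## Working session

There is one attempt and no reset: what is moved stays moved. The work goes in short steps, Python scripts to look and compute and a shell command to move; the robot and the scene stay as the last step left them, time stands still between calls to the robot, and variables do not carry over. Pictures are saved under pics/ and viewed, at most 14 in all, crops included, and the job is handed in when it is done.

```bash
mkdir -p pics; ls; cat > h.py <<'E'
import numpy as np, cv2
from plant import readout, camera
from scipy.spatial.transform import Rotation as R
def cloud(c):
    d=c["depth"]; v,u=np.mgrid[:420,:560]
    P=np.stack([(u-c["cx"])/c["fx"]*d,(v-c["cy"])/c["fy"]*d,d,np.ones_like(d)],-1)@np.array(c["cam_to_world"]).T
    P=P[...,:3]; P[d==0]=np.nan; return P
def snap(name,tag,scale=1,crop=None):
    c=camera(name); P=cloud(c); im=c["img"][...,::-1]
    if crop: a,b,e,f=crop; im=im[b:f,a:e]
    cv2.imwrite(f"pics/{tag}.png",cv2.resize(im,None,fx=scale,fy=scale,interpolation=cv2.INTER_CUBIC))
    np.savez(f"/tmp/{tag}.npz",P=P,img=c["img"]); return c,P
def go(x,y,z,yaw=None):
    """rows units to bring TCP to x,y,z world; yaw = angle of tool y axis in world (tool down)"""
    o=readout.get_obs(); r=R.from_quat(o["tcp_rot"]); d=r.inv().apply(np.array([x,y,z])-o["tcp_pos"])
    M=r.as_matrix(); print("t",round(o["t"],2),"pos",np.round(o["tcp_pos"],4),"z",np.round(M[:,2],3),"ang_y",round(np.degrees(np.arctan2(M[1,1],M[0,1])),1))
    print("shift units",np.round(d/0.05,2))
    if yaw is not None:
        a=yaw-np.arctan2(M[1,1],M[0,1]); a=(a+np.pi/2)%np.pi-np.pi/2
        print("turn z units",round(-a/0.08,2))
E
python3 - <<'E'
from h import *
c,P=snap("top","top0",1.42); print(np.round(c["cam_to_world"],3),c["fx"])
c,P=snap("scene","sc0",1.42); print(np.round(c["cam_to_world"],3))
print(readout.get_obs())
E
```

```text
pics
[[-0.019 -0.994  0.104  0.24 ]
 [-1.     0.018 -0.008 -0.003]
 [ 0.006 -0.104 -0.995  1.847]
 [ 0.     0.     0.     1.   ]] 542.0059981950523
[[-0.359  0.569 -0.74   1.281]
 [ 0.934  0.215 -0.287  0.329]
 [-0.004 -0.793 -0.609  0.816]
 [ 0.     0.     0.     1.   ]]
{'t': 0.1, 'joints': array([ 1.51362605e+00,  2.55664541e-01,  1.07154040e-01, -4.31998749e-04,
       -1.42388344e+00, -2.84587073e-01]), 'qvel': array([ 0.00030356, -0.00029473,  0.00275405,  0.00131618, -0.0002644 ,
       -0.00059716]), 'joint_torque': array([-2.63652088e-03, -3.87602592e+01,  2.38470930e+01,  5.37783712e+00,
       -3.83279286e-03,  1.61096224e-06]), 'tcp_pos': array([0.18417053, 0.51791766, 0.30310486]), 'tcp_rot': array([ 9.85429987e-01, -1.70079561e-01, -1.21632311e-04,  8.17887591e-04]), 'wrist_force': array([-0.8071796 , -0.87728977,  0.02165699]), 'ft_torque': array([ 0.03373569, -0.01895376,  0.04995914]), 'gripper_force': 0.0, 'finger_gap': 0.08516921120411594}
```

View pics/top0.png

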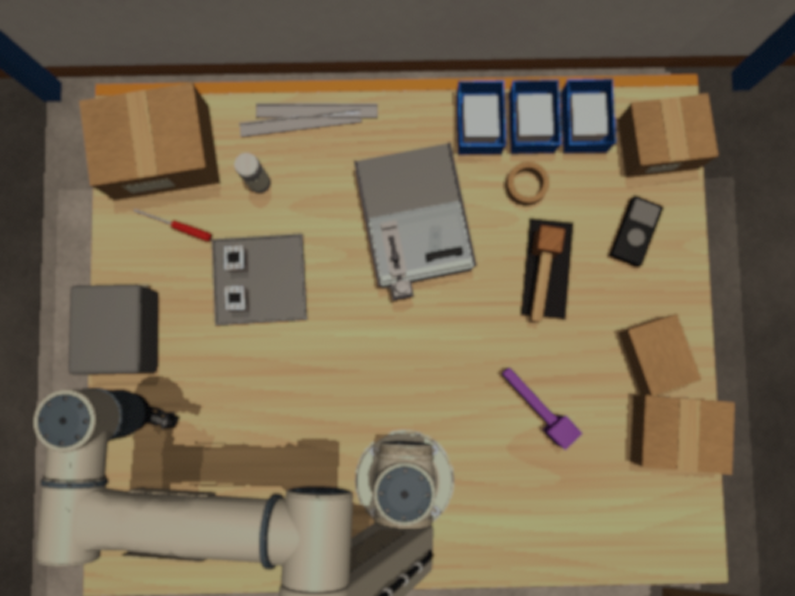

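View pics/sc0.png

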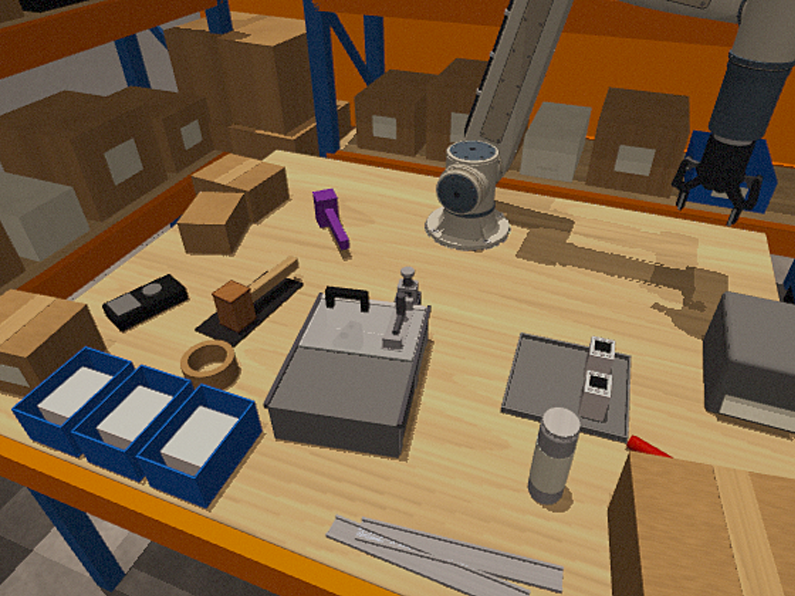

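Two contactors are in the tray at top(233,257) and (233,297). There are two mallet shapes: brown on the black pad at (548,240), which fits the description, and a purple one at (545,410), which is a look-alike. The spray can is at (252,172). I'll confirm in a crop.

```bash
python3 - <<'E'
from h import *
c,P=snap("top","crop1",4.4,(240,98,420,232))
c2,P2=snap("scene","crop2",4.4,(130,180,310,316))
for nm,Q,I in(("top",P,c["img"]),("sc",P2,c2["img"])):
    # contactors: points z 0.055-0.075 in tray area
    m=(Q[...,2]>.06)&(Q[...,2]<.085)&(Q[...,0]>.4)&(Q[...,0]<.75)&(Q[...,1]>.2)&(Q[...,1]<.5)
    n,l,s,cc=cv2.connectedComponentsWithStats(m.astype(np.uint8))
    for k in range(1,n):
        if s[k,4]>60:
            q=Q[l==k]; r=cv2.minAreaRect((q[:,:2]*1000).astype(np.float32)); print(nm,s[k],q.mean(0).round(4),np.round(r[0],1),np.round(r[1],1),round(r[2],1))
for nm,pts in(("tray",[(213,239),(303,235),(306,320),(217,325)]),("case rear/front",[(357,160),(450,146),(474,268),(381,285)]),("knob",[(402,281),(391,231)]),("handle",[(427,257),(462,250),(444,253)]),("mallet",[(550,238),(539,318),(540,300),(545,265)]),("pad",[(530,221),(572,223),(566,318),(524,314)]),("spray",[(246,162)])):
    for u,v in pts: print(nm,(u,v),P[int(v/1.42),int(u/1.42)].round(3))
E
```

```text
top [158 173  15  17 213] [0.5227 0.3895 0.0709] [523.1 390.1] [54.9 44.8] 4.2
top [158 202  15  17 230] [0.4281 0.3873 0.0713] [428.1 388.4] [54.1 46.7] 1.2
sc [415 237  19  19 289] [0.4373 0.3859 0.0714] [432.5 386.1] [56.7 44.4] 2.1
sc [411 261  20  22 355] [0.5318 0.3886 0.0713] [527.2 388.3] [56.4 44.6] 4.1
sc [374 321  28  21 190] [0.7413 0.3391 0.0721] [735.7 339.2] [56.1 27.3] 87.4
tray (213, 239) [0.58  0.452 0.011]
tray (303, 235) [ 0.588  0.238 -0.001]
tray (306, 320) [0.379 0.23  0.013]
tray (217, 325) [0.373 0.444 0.011]
case rear/front (357, 160) [0.773 0.104 0.001]
case rear/front (450, 146) [ 0.779 -0.118  0.086]
case rear/front (474, 268) [ 0.49  -0.168  0.074]
case rear/front (381, 285) [0.452 0.047 0.088]
knob (402, 281) [ 0.463 -0.002  0.077]
knob (391, 231) [0.577 0.022 0.091]
handle (427, 257) [ 0.51  -0.058  0.129]
handle (462, 250) [ 0.521 -0.138  0.133]
handle (444, 253) [ 0.516 -0.096  0.127]
mallet (550, 238) [ 0.553 -0.345  0.095]
mallet (539, 318) [ 0.372 -0.318  0.059]
mallet (540, 300) [ 0.412 -0.322  0.066]
mallet (545, 265) [ 0.495 -0.335  0.063]
pad (530, 221) [ 0.614 -0.317 -0.002]
pad (572, 223) [ 0.603 -0.415  0.008]
pad (566, 318) [ 0.375 -0.393  0.004]
pad (524, 314) [ 0.384 -0.294  0.006]
spray (246, 162) [0.722 0.341 0.171]
```

View pics/crop1.png

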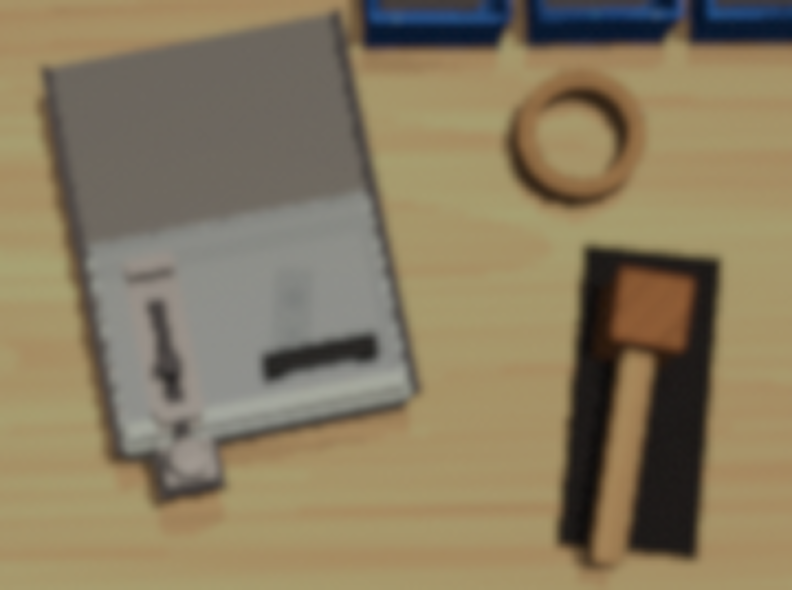

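View pics/crop2.png

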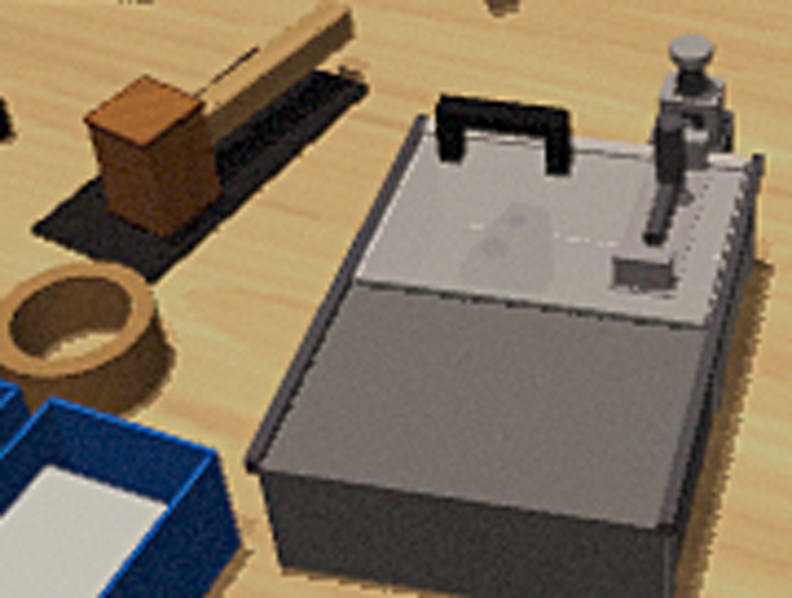

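Confirmed: the brown mallet with its head at crop(652,310) on the black pad, handle towards the robot. The bolt lies in its keeper at crop(190,450). Next, the pose fits.

```bash
python3 - <<'E'
from h import *
T=np.load("/tmp/crop1.npz")["P"];S=np.load("/tmp/crop2.npz")["P"]
def rect(q,nm):
    r=cv2.minAreaRect((q[:,:2]*1000).astype(np.float32)); print(nm,len(q),np.round(r[0],1),np.round(r[1],1),round(r[2],1),"zmed",np.median(q[:,2]).round(4))
for nm,Q in(("top",T),("sc",S)):
    x,y,z=Q[...,0],Q[...,1],Q[...,2]
    m=(x>.42)&(x<.85)&(abs(y)<.2)
    a=m&(z>.08)&(z<.098)
    n,l,s,cc=cv2.connectedComponentsWithStats(a.astype(np.uint8)); k=1+s[1:,4].argmax(); q=Q[l==k]; rect(q,nm+" case")
    h=m&(z>.12)&(z<.14)&(y<-.03); rect(Q[h],nm+" handle")
    h=m&(z>.11)&(y>-.03)
    for p in Q[h][np.argsort(-Q[h][:,2])][:40:2]: print(p.round(3),end=' ')
    print()
    M=(x>.3)&(x<.62)&(y<-.27)&(y>-.42)
    rect(Q[M&(z>.08)&(z<.11)],nm+" head"); rect(Q[M&(z>.045)&(z<.07)&(x<.51)],nm+" mhandle")
    rect(Q[M&(z>.003)&(z<.012)],nm+" pad")
E
```

```text
top case 5188 [598.6 -36.9] [340.8 233.3] 10.4 zmed 0.0876
top handle 147 [515.  -97.4] [19.5 84.4] 9.9 zmed 0.132
[ 0.43  -0.002  0.164] [0.427 0.001 0.162] [ 0.439 -0.011  0.161] [ 0.433 -0.005  0.16 ] [0.443 0.01  0.16 ] [0.443 0.001 0.159] [ 0.43  -0.005  0.159] [ 0.43  -0.008  0.159] [ 0.437 -0.008  0.158] [0.44  0.014 0.158] [0.45  0.007 0.157] [0.428 0.008 0.156] [ 0.434 -0.002  0.156] [0.44  0.001 0.155] [ 0.434 -0.011  0.155] [0.431 0.004 0.155] [ 0.44  -0.008  0.155] [ 0.437 -0.011  0.155] [0.431 0.001 0.155] [0.437 0.014 0.155] 
top head 297 [ 550.7 -347.4] [57.  58.1] 80.1 zmed 0.0888
top mhandle 340 [ 436.7 -325.5] [ 25.9 152.1] 79.2 zmed 0.0613
top pad 1309 [ 460. -345.] [149.8 319.5] 90.0 zmed 0.0063
sc case 7464 [603.1 -38.5] [337.1 234.6] 10.3 zmed 0.0869
sc handle 233 [519.2 -97.7] [22.  83.9] 12.1 zmed 0.1333
[ 0.452 -0.008  0.16 ] [ 0.448 -0.001  0.159] [ 0.447 -0.013  0.158] [ 0.433 -0.004  0.158] [ 0.434 -0.006  0.158] [0.435 0.003 0.158] [0.442 0.012 0.158] [0.436 0.    0.158] [0.447 0.011 0.158] [0.439 0.005 0.158] [ 0.431 -0.001  0.158] [0.445 0.001 0.158] [0.437 0.01  0.157] [ 0.445 -0.011  0.157] [0.452 0.007 0.157] [ 0.437 -0.005  0.157] [ 0.441 -0.004  0.157] [ 0.434 -0.012  0.157] [0.431 0.008 0.156] [ 0.435 -0.003  0.156] 
sc head 308 [ 553.  -349.2] [59.3 59.1] 80.4 zmed 0.0909
sc mhandle 349 [ 436.8 -325.2] [ 27.3 145.1] 78.7 zmed 0.0627
sc pad 1117 [ 460.  -345.3] [319.3 148.9] 0.1 zmed 0.007
```

```bash
cat >> h.py <<'E'
TH=np.radians(10.35); UX=np.array([np.cos(TH),np.sin(TH)]); UY=np.array([-UX[1],UX[0]]); O=np.array([.5452,-.0461])
def own(P): d=P[...,:2]-O; return np.stack([d@UX,d@UY,P[...,2]],-1)
def wld(x,y): return O+x*UX+y*UY
E
python3 - <<'E'
from h import *
for f in("crop1","crop2"):
    Q=own(np.load(f"/tmp/{f}.npz")["P"]); m=(Q[...,0]>-.13)&(Q[...,0]<.07)&(Q[...,1]>.03)&(Q[...,1]<.1)&(Q[...,2]>.1)
    q=Q[m]; q=q[np.argsort(q[:,0])]
    for a in np.arange(-.12,.07,.005):
        s=q[(q[:,0]>=a)&(q[:,0]<a+.005)]
        if len(s): print(f,round(a,3),len(s),"y",s[:,1].min().round(3),s[:,1].max().round(3),"z",np.percentile(s[:,2],[10,50,95]).round(3))
    d=Q.reshape(-1,3); d=d[(d[:,2]>.08)&(d[:,2]<.095)&(abs(d[:,0]-.15)<.07)&(abs(d[:,1])<.13)]; print(np.percentile(d[:,1],[0.5,99.5]))
E
```

```text
crop1 -0.115 10 y 0.046 0.082 z [0.1   0.12  0.125]
crop1 -0.11 24 y 0.048 0.081 z [0.119 0.124 0.161]
crop1 -0.105 24 y 0.047 0.084 z [0.119 0.141 0.16 ]
crop1 -0.1 19 y 0.043 0.082 z [0.119 0.154 0.161]
crop1 -0.095 17 y 0.048 0.082 z [0.123 0.154 0.159]
crop1 -0.09 14 y 0.048 0.083 z [0.12  0.152 0.159]
crop1 -0.085 11 y 0.046 0.083 z [0.116 0.12  0.154]
crop1 -0.08 3 y 0.062 0.068 z [0.109 0.111 0.112]
crop1 -0.075 4 y 0.061 0.071 z [0.103 0.106 0.108]
crop1 -0.07 10 y 0.04 0.1 z [0.101 0.104 0.109]
crop1 -0.065 21 y 0.036 0.089 z [0.102 0.112 0.118]
crop1 -0.06 18 y 0.048 0.081 z [0.108 0.114 0.122]
crop1 -0.055 8 y 0.051 0.08 z [0.11  0.114 0.117]
crop1 -0.05 6 y 0.059 0.066 z [0.105 0.108 0.115]
crop1 -0.045 5 y 0.061 0.068 z [0.108 0.109 0.115]
crop1 -0.04 5 y 0.06 0.071 z [0.103 0.108 0.114]
crop1 -0.035 17 y 0.059 0.073 z [0.109 0.138 0.151]
crop1 -0.03 8 y 0.058 0.071 z [0.146 0.151 0.154]
crop1 -0.025 6 y 0.058 0.071 z [0.147 0.151 0.155]
crop1 -0.02 4 y 0.06 0.069 z [0.138 0.14  0.147]
crop1 -0.015 1 y 0.082 0.082 z [0.102 0.102 0.102]
crop1 -0.01 5 y 0.061 0.068 z [0.10
[... 1467 characters left out ...]
7 0.068 z [0.105 0.116 0.147]
crop2 -0.01 3 y 0.058 0.066 z [0.107 0.108 0.111]
crop2 -0.005 4 y 0.061 0.067 z [0.108 0.109 0.11 ]
crop2 0.0 7 y 0.06 0.068 z [0.106 0.108 0.111]
crop2 0.005 5 y 0.058 0.069 z [0.105 0.108 0.11 ]
crop2 0.01 6 y 0.059 0.068 z [0.106 0.108 0.109]
crop2 0.015 7 y 0.058 0.069 z [0.106 0.108 0.11 ]
crop2 0.02 4 y 0.059 0.066 z [0.107 0.108 0.109]
crop2 0.025 11 y 0.057 0.068 z [0.103 0.107 0.11 ]
crop2 0.03 4 y 0.06 0.068 z [0.104 0.105 0.107]
crop2 0.045 2 y 0.048 0.062 z [0.114 0.114 0.114]
crop2 0.05 19 y 0.046 0.078 z [0.114 0.115 0.118]
crop2 0.055 34 y 0.045 0.08 z [0.105 0.114 0.116]
crop2 0.06 47 y 0.046 0.078 z [0.102 0.108 0.116]
[-0.1178866   0.11379594]
```

```bash
python3 - <<'E'
from h import *
p=wld(-.026,.0645); go(*p,.29,TH+np.pi/2)
E
```

```text
t 0.2 pos [0.1843 0.518  0.3033] z [-0.    -0.001 -1.   ] ang_y -109.6
shift units [9.49 7.35 0.28]
turn z units -6.53
```

```bash
python3 -m jog '[0.8,0.6,0,0,0,0,0.8,0.6,0,0,0,0,0.8,0.6,0,0,0,0,0.8,0.6,0,0,0,0,0.8,0.6,0,0,0,0,0.8,0.6,0,0,0,0,0.8,0.6,0,0,0,0,0.8,0.6,0,0,0,0]' 0.2 40; python3 -m jog '[0.8,0.64,0,0,0,0,0.8,0.64,0,0,0,0,0.8,0.64,0,0,0,0,0.7,0.64,0,0,0,0,0,0,0,0,0,-1,0,0,0,0,0,-1,0,0,0,0,0,-1,0,0,0,0,0,-1]'; python3 -m jog '[0,0,0,0,0,-1,0,0,0,0,0,-1,0,0,0,0,0,-0.53,0,0,0,0,0,0,0,0,0,0,0,0,0,0,0,0,0,0,0,0,0,0,0,0,0,0,0,0,0,0]'; python3 - <<'E'
from h import *
p=wld(-.026,.0645); go(*p,.19,TH+np.pi/2); print(readout.get_obs()["finger_gap"])
E
```

```text
t: 1.2
tcp_pos: [0.4059, 0.1833, 0.3039]
tcp_rot: [0.985, -0.17, 0.0, -0.0]
wrist_force: [0.5, 0.6, -0.7]
finger_gap: 0.0511
gripper_force: 0.0
t: 2.2
tcp_pos: [0.5084, 0.0122, 0.3036]
tcp_rot: [1.0, -0.01, -0.0, 0.0]
wrist_force: [0.1, -0.7, -0.6]
finger_gap: 0.0512
gripper_force: 0.0
t: 3.2
tcp_pos: [0.5085, 0.0123, 0.3039]
tcp_rot: [0.996, 0.09, -0.0, 0.0]
wrist_force: [0.3, -0.1, 0.5]
finger_gap: 0.0513
gripper_force: 0.0
t 3.2 pos [0.5085 0.0123 0.3039] z [-0. -0. -1.] ang_y -79.7
shift units [-0.01 -0.01  2.28]
turn z units -0.0
0.05127722842449484
```

```bash
python3 -m jog '[0,0,0.6,0,0,0,0,0,0.6,0,0,0,0,0,0.6,0,0,0,0,0,0.48,0,0,0,0,0,0,0,0,0,0,0,0,0,0,0,0,0,0,0,0,0,0,0,0,0,0,0]'; python3 -m jog '[0,0,0,0,0,0,0,0,0,0,0,0,0,0,0,0,0,0,0,0,0,0,0,0,0,0,0,0,0,0,0,0,0,0,0,0,0,0,0,0,0,0,0,0,0,0,0,0]' -1 40;  python3 -m jog '[0.15,0,0,0,0,0,0.15,0,0,0,0,0,0.15,0,0,0,0,0,0.15,0,0,0,0,0,0.15,0,0,0,0,0,0.15,0,0,0,0,0,0.04,0,0,0,0,0,0,0,0,0,0,0]'
```

```text
t: 4.2
tcp_pos: [0.5088, 0.0124, 0.1907]
tcp_rot: [0.996, 0.09, 0.001, -0.0]
wrist_force: [-1.2, -0.1, 0.3]
finger_gap: 0.0513
gripper_force: 0.0
t: 5.2
tcp_pos: [0.5088, 0.0109, 0.1904]
tcp_rot: [0.996, 0.09, 0.0, 0.001]
wrist_force: [0.9, -6.3, 1.5]
finger_gap: 0.0168
gripper_force: 39.2
t: 6.2
tcp_pos: [0.5545, 0.0192, 0.1904]
tcp_rot: [0.996, 0.09, -0.001, 0.001]
wrist_force: [-1.3, -5.5, 3.4]
finger_gap: 0.017
gripper_force: 39.5
```

```bash
python3 -m jog '[0.35,0,0,0,0,0,0.35,0,0,0,0,0,0.35,0,0,0,0,0,0.35,0,0,0,0,0,0.35,0,0,0,0,0,0.35,0,0,0,0,0,0.35,0,0,0,0,0,0.35,0,0,0,0,0]'; python3 -m jog '[0.1,0,0,0,0,0,0,0,0,0,0,0,0,0,0,0,0,0,0,0,0,0,0,0,0,0,0,0,0,0,0,0,0,0,0,0,0,0,0,0,0,0,0,0,0,0,0,0]'; python3 - <<'E'
from h import *
o=readout.get_obs(); print(own(o["tcp_pos"]))
c,P=snap("top","op1",4,(240,90,420,240)); Q=own(P)
m=(Q[...,2]>.12)&(Q[...,2]<.14)&(Q[...,1]<-.02)&(abs(Q[...,1])<.1)&(abs(Q[...,0])<.2); print(np.median(Q[m],0))
E
```

```text
t: 7.2
tcp_pos: [0.6883, 0.0433, 0.1898]
tcp_rot: [0.996, 0.09, -0.007, 0.002]
wrist_force: [-35.8, -5.0, 17.6]
finger_gap: 0.0172
gripper_force: 41.5
t: 8.2
tcp_pos: [0.691, 0.0438, 0.1892]
tcp_rot: [0.996, 0.089, -0.009, 0.002]
wrist_force: [-23.0, -7.2, 11.1]
finger_gap: 0.0166
gripper_force: 41.7
[0.15958755 0.06223325 0.18916112]
[ 0.10200927 -0.05491116  0.13291352]
```

View pics/op1.png

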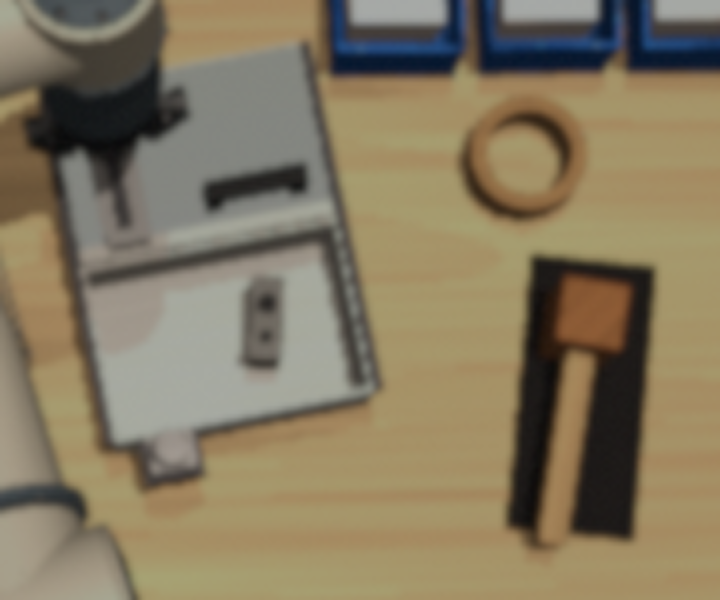

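The lid looks open, and the relay lies in the compartment at crop(262,320). I'll release, lift and check the lid's position.

```bash
python3 -m jog '[0,0,0,0,0,0,0,0,0,0,0,0,0,0,0,0,0,0,0,0,0,0,0,0,0,0,-0.6,0,0,0,0,0,-0.6,0,0,0,0,0,-0.6,0,0,0,0,0,-0.6,0,0,0]' 0.2; python3 -m jog '[-0.6,0.6,0,0,0,0,-0.6,0.6,0,0,0,0,-0.6,0.6,0,0,0,0,-0.6,0.6,0,0,0,0,0,0,0,0,0,0,0,0,0,0,0,0,0,0,0,0,0,0,0,0,0,0,0,0]'; cat > look.py <<'E'
from h import *
def rect(q,nm):
    if len(q)<20: print(nm,"few",len(q)); return
    r=cv2.minAreaRect((q[:,:2]*1000).astype(np.float32)); print(nm,len(q),np.round(r[0],1),np.round(r[1],1),round(r[2],1),"zmax",np.percentile(q[:,2],90).round(4))
def case(names=("top","scene")):
  for n in names:
    P=cloud(camera(n)); Q=own(P); x,y,z=Q[...,0],Q[...,1],Q[...,2]
    rect(Q[(z>.122)&(z<.14)&(y<0.01)&(y>-.11)&(x>-.07)&(x<.2)],n+" handle own")
    rect(Q[(z>.14)&(z<.156)&(y<0.09)&(y>.045)&(x>-.07)&(x<.2)],n+" knob own")
    rect(Q[(z>.145)&(z<.165)&(y<0.09)&(y>.045)&(x<-.07)&(x>-.12)],n+" pin own")
    for k,(a,b) in {"relay":(.055,.075)}.items():
      m=(z>a)&(z<b)&(x>-.066)&(x<.066)&(abs(y)<.1)
      c,l,s,_=cv2.connectedComponentsWithStats(m.astype(np.uint8))
      for k in range(1,c):
        if s[k,4]>60: rect(Q[l==k],n+" block in case own"); rect(P[l==k],n+" block in case world")
def tray(names=("top","scene")):
  for n in names:
    P=cloud(camera(n)); x,y,z=P[...,0],P[...,1],P[...,2]
    m=(z>.055)&(z<.085)&(x>.3)&(x<.66)&(y>.15)&(y<.55)
    c,l,s,_=cv2.connectedComponentsWithStats(m.astype(np.uint8))
    for k in range(1,c):
      if s[k,4]>60: rect(P[l==k],n+" in tray")
def mallet(names=("top","scene")):
  for n in names:
    P=cloud(camera(n)); x,y,z=P[...,0],P[...,1],P[...,2]
    M=(x>.25)&(x<.72)&(y<-.22)&(y>-.5)
    rect(P[M&(z>.08)&(z<.11)],n+" head"); rect(P[M&(z>.045)&(z<.072)&(x<.505)],n+" mhandle")
E
python3 -c "
from look import *
case()"
```

```text
t: 9.25
tcp_pos: [0.6974, 0.0469, 0.3109]
tcp_rot: [0.996, 0.09, 0.0, -0.0]
wrist_force: [0.5, -0.4, 0.0]
finger_gap: 0.0513
gripper_force: 0.0
t: 10.25
tcp_pos: [0.6013, -0.0921, 0.3095]
tcp_rot: [0.996, 0.091, -0.0, -0.0]
wrist_force: [-0.5, -1.0, -1.4]
finger_gap: 0.0514
gripper_force: 0.0
top handle own 24 [108.5 -17. ] [22.1 15.1] 64.5 zmax 0.1381
top knob own few 0
top pin own few 9
top block in case own 176 [  4.6 -35.9] [27.  71.5] 77.8 zmax 0.0698
top block in case world 176 [556.2 -80.6] [27.  71.5] 88.2 zmax 0.0698
scene handle own 282 [106.2 -47.2] [85.1 20.8] 89.6 zmax 0.1364
scene knob own 56 [155.7  62.3] [17.6 16.2] 66.4 zmax 0.1525
scene pin own 68 [-93.4  63.6] [25.9 27.4] 67.8 zmax 0.1584
scene block in case own 162 [  1.4 -35.8] [27.8 58.7] 76.6 zmax 0.0692
scene block in case world 162 [553. -81.] [27.8 58.7] 86.9 zmax 0.0692
```

```bash
python3 -m jog '[0,0,0.65,0,0,0,0,0,0.65,0,0,0,0,0,0.65,0,0,0,0,0,0.65,0,0,0,0.2,0,0,0,0,0,0.2,0,0,0,0,0,0.1,0,0,0,0,0,0,0,0,0,0,0]' -1 30; python3 -m jog '[0.08,0,0,0,0,0,0.08,0,0,0,0,0,0.08,0,0,0,0,0,0.08,0,0,0,0,0,0,0,0,0,0,0,0,0,0,0,0,0,0,0,0,0,0,0,0,0,0,0,0,0]'; python3 - <<'E'
from h import *
o=readout.get_obs(); print(own(o["tcp_pos"]),o["wrist_force"])
E
```

```text
t: 11.35
tcp_pos: [0.6263, -0.0882, 0.1808]
tcp_rot: [0.996, 0.09, 0.001, 0.0]
wrist_force: [0.8, -0.6, -0.1]
finger_gap: -0.0
gripper_force: 0.0
t: 12.35
tcp_pos: [0.6396, -0.0859, 0.1798]
tcp_rot: [0.996, 0.09, -0.002, 0.0]
wrist_force: [-6.7, -0.5, 2.9]
finger_gap: 0.0
gripper_force: 3.2
[ 0.08570484 -0.05610267  0.17978516] [-6.72319326 -0.47062922  2.9352237 ]
```

```bash
python3 -m jog '[0.08,0,0,0,0,0,0.06,0,0,0,0,0,0,0,0,0,0,0,0,0,0,0,0,0,0,0,0,0,0,0,0,0,0,0,0,0,0,0,0,0,0,0,0,0,0,0,0,0]'; python3 - <<'E'
from h import *
o=readout.get_obs(); print(own(o["tcp_pos"]),o["wrist_force"])
E
```

```text
t: 13.35
tcp_pos: [0.6406, -0.0858, 0.1798]
tcp_rot: [0.996, 0.09, -0.009, 0.0]
wrist_force: [-28.1, -0.6, 16.4]
finger_gap: 0.0002
gripper_force: 14.1
[ 0.08668817 -0.05618104  0.17978487] [-28.10931288  -0.5932614   16.35668519]
```

```bash
python3 -m jog '[-0.5,0,0,0,0,0,-0.3,0,-0.5,0,0,0,0,0,-0.8,0,0,0,0,0,0,0,0,1,0,0,0,0,0,1,0,0,0,0,0,0.66,0,0,0,0,0,0,0,0,0,0,0,0]' 0.2; python3 - <<'E'
from look import *
case(("top",)); go(.555,-.0808,.101,np.radians(88.1))
E
```

```text
t: 14.35
tcp_pos: [0.6088, -0.0914, 0.2449]
tcp_rot: [1.0, -0.016, 0.0, 0.0]
wrist_force: [0.5, 1.8, -1.1]
finger_gap: 0.0512
gripper_force: 0.0
top handle own few 3
top knob own few 0
top pin own few 8
top block in case own 171 [  4.8 -35.9] [27.  71.5] 77.9 zmax 0.0701
top block in case world 171 [556.3 -80.5] [27.  71.5] 88.2 zmax 0.0701
t 14.4 pos [ 0.6088 -0.0914  0.2449] z [-0. -0. -1.] ang_y -91.8
shift units [-1.08 -0.18  2.88]
turn z units 0.02
```

```bash
python3 -m jog '[-0.54,-0.09,0,0,0,0,-0.54,-0.09,0,0,0,0,0,0,0.6,0,0,0,0,0,0.6,0,0,0,0,0,0.6,0,0,0,0,0,0.6,0,0,0,0,0,0.48,0,0,0,0,0,0,0,0,0]'; python3 -m jog '[0,0,0,0,0,0,0,0,0,0,0,0,0,0,0,0,0,0,0,0,0,0,0,0,0,0,0,0,0,0,0,0,0,0,0,0,0,0,0,0,0,0,0,0,0,0,0,0]' -1 50; python3 -m jog '[0,0,-0.5,0,0,0,0,0,-0.6,0,0,0,0,0,-0.6,0,0,0,0,0,-0.6,0,0,0,0,0,-0.6,0,0,0,0,0,0,0,0,0,0,0,0,0,0,0,0,0,0,0,0,0]'; python3 - <<'E'
from look import *
tray(); go(.48,.285,.25,np.radians(90))
E
```

```text
t: 15.4
tcp_pos: [0.5539, -0.0808, 0.0992]
tcp_rot: [1.0, -0.016, -0.002, 0.0]
wrist_force: [0.1, 0.7, -0.4]
finger_gap: 0.0513
gripper_force: 0.0
t: 16.4
tcp_pos: [0.556, -0.0806, 0.1024]
tcp_rot: [1.0, -0.016, 0.002, 0.0]
wrist_force: [-1.3, -0.0, 6.8]
finger_gap: 0.0273
gripper_force: 50.2
t: 17.4
tcp_pos: [0.5545, -0.0806, 0.2446]
tcp_rot: [1.0, -0.016, -0.001, -0.0]
wrist_force: [-0.1, -0.0, -0.7]
finger_gap: 0.0277
gripper_force: 49.5
top in tray 229 [523.8 389.8] [54.3 46.8] 2.8 zmax 0.0771
top in tray 239 [428.3 387.5] [55.1 45.6] 4.0 zmax 0.0765
scene in tray 322 [432.4 385.9] [57.1 44.2] 2.5 zmax 0.0747
scene in tray 376 [526.6 388.9] [57.6 44.1] 1.9 zmax 0.0747
t 17.5 pos [ 0.5547 -0.0807  0.2449] z [-0.002 -0.    -1.   ] ang_y -91.8
shift units [-1.73 -7.26 -0.1 ]
turn z units -0.4
```

```bash
python3 -m jog '[-0.2,-0.9,0,0,0,0,-0.2,-0.9,0,0,0,0,-0.22,-0.91,0,0,0,0,-0.22,-0.91,0,0,0,0,-0.22,-0.91,0,0,0,0,-0.22,-0.91,0,0,0,0,-0.22,-0.91,0,0,0,0,-0.22,-0.9,0,0,0,0]'; python3 - <<'E'
from look import *
go(.48,.285,.105,np.radians(90)); print(readout.get_obs()["finger_gap"])
E
```

```text
t: 18.5
tcp_pos: [0.4802, 0.2858, 0.2455]
tcp_rot: [1.0, -0.016, -0.0, 0.0]
wrist_force: [1.3, 0.8, -0.3]
finger_gap: 0.0277
gripper_force: 49.6
t 18.5 pos [0.4802 0.2858 0.2455] z [-0.    -0.001 -1.   ] ang_y -91.8
shift units [-0.    0.02  2.81]
turn z units -0.4
0.027741545837361728
```

```bash
python3 -m jog '[0,0,0.6,0,0,0,0,0,0.6,0,0,0,0,0,0.6,0,0,0,0,0,0.6,0,0,0,0,0,0.25,0,0,0,0,0,0.14,0,0,0,0,0,0,0,0,0,0,0,0,0,0,0]'; python3 -m jog '[0,0,0,0,0,0,0,0,0,0,0,0,0,0,0,0,0,0,0,0,0,0,0,0,0,0,-0.4,0,0,0,0,0,-0.6,0,0,0,0,0,-0.8,0,0,0,0,0,-0.8,0,0,0]' 0.2;  python3 - <<'E'
from look import *
tray(); go(.526,.389,.25,np.radians(92.5))
E
```

```text
t: 19.5
tcp_pos: [0.4813, 0.2848, 0.1074]
tcp_rot: [1.0, -0.016, 0.001, -0.001]
wrist_force: [0.1, -0.6, -0.8]
finger_gap: 0.0275
gripper_force: 49.8
t: 20.5
tcp_pos: [0.4806, 0.2842, 0.2376]
tcp_rot: [1.0, -0.016, -0.0, 0.0]
wrist_force: [0.1, 0.6, -0.2]
finger_gap: 0.0513
gripper_force: 0.0
top in tray 96 [464.9 286.3] [27.3 37.2] 88.0 zmax 0.0706
top in tray 234 [428.2 387.2] [53.9 44.8] 1.4 zmax 0.0776
scene in tray 320 [431.4 385.8] [58.3 44.2] 2.3 zmax 0.0746
scene in tray 235 [483.4 284.8] [28.  73.8] 87.3 zmax 0.0684
scene in tray 376 [527.5 388.7] [57.2 44.1] 2.9 zmax 0.0747
t 20.6 pos [0.4826 0.2855 0.2416] z [ 0.008  0.005 -1.   ] ang_y -91.8
shift units [ 0.8  -2.1  -0.15]
turn z units -0.94
```

```bash
python3 -m jog '[0.4,-0.7,0,0,0,0,0.4,-0.7,0,0,0,0,0.06,-0.7,0,0,0,-0.94,0,0,0.6,0,0,0,0,0,0.6,0,0,0,0,0,0.6,0,0,0,0,0,0.6,0,0,0,0,0,0.35,0,0,0]' 0.5; python3 -m jog '[0,0,0,0,0,0,0,0,0,0,0,0,0,0,0,0,0,0,0,0,0,0,0,0,0,0,0,0,0,0,0,0,0,0,0,0,0,0,0,0,0,0,0,0,0,0,0,0]' -1 50; python3 -m jog '[0,0,-0.3,0,0,0,0,0,-0.6,0,0,0,0,0,-0.6,0,0,0,0,0,-0.6,0,0,0,0,0,-0.6,0,0,0,0,0,-0.3,0,0,0,0,0,0,0,0,0,0,0,0,0,0,0]'; python3 - <<'E'
from look import *
p=wld(0,-.05); go(*p,.25,TH+np.pi/2)
E
```

```text
t: 21.6
tcp_pos: [0.5265, 0.3874, 0.0967]
tcp_rot: [1.0, 0.021, -0.001, 0.001]
wrist_force: [0.3, -0.3, -0.3]
finger_gap: 0.064
gripper_force: 0.0
t: 22.6
tcp_pos: [0.5271, 0.3879, 0.0989]
tcp_rot: [1.0, 0.021, -0.0, 0.0]
wrist_force: [-0.2, 0.8, -1.1]
finger_gap: 0.0434
gripper_force: 53.0
t: 23.6
tcp_pos: [0.5267, 0.3877, 0.2474]
tcp_rot: [1.0, 0.021, -0.001, 0.001]
wrist_force: [-1.0, 0.0, -2.1]
finger_gap: 0.0436
gripper_force: 53.1
t 23.6 pos [0.5267 0.3877 0.2474] z [-0.002 -0.001 -1.   ] ang_y -87.5
shift units [ 0.14  9.67 -0.04]
turn z units -1.72
```

```bash
python3 -m jog '[0.02,0.97,0,0,0,0,0.02,0.97,0,0,0,0,0.02,0.97,0,0,0,0,0.02,0.97,0,0,0,0,0.02,0.97,0,0,0,0,0.02,0.97,0,0,0,0,0.02,0.97,0,0,0,0,0,0.97,0,0,0,0]'; python3 -m jog '[0,0.96,0,0,0,0,0,0.95,0,0,0,0,0,0,0,0,0,-0.86,0,0,0,0,0,-0.86,0,0,0,0,0,0,0,0,0,0,0,0,0,0,0,0,0,0,0,0,0,0,0,0]';python3 - <<'E'
from look import *
p=wld(0,-.05); go(*p,.100,TH+np.pi/2)
E
```

```text
t: 24.6
tcp_pos: [0.5502, -0.001, 0.2475]
tcp_rot: [1.0, 0.022, -0.001, 0.0]
wrist_force: [0.6, 0.7, -2.2]
finger_gap: 0.0435
gripper_force: 53.2
t: 25.6
tcp_pos: [0.5549, -0.0947, 0.2488]
tcp_rot: [0.996, 0.09, -0.0, -0.0]
wrist_force: [0.1, -0.4, -2.4]
finger_gap: 0.0435
gripper_force: 53.3
t 25.6 pos [ 0.5549 -0.0947  0.2488] z [-0.  0. -1.] ang_y -79.7
shift units [-0.02  0.01  2.98]
turn z units -0.0
```

```bash
python3 -m jog '[0,0,0.6,0,0,0,0,0,0.6,0,0,0,0,0,0.6,0,0,0,0,0,0.6,0,0,0,0,0,0.3,0,0,0,0,0,0.24,0,0,0,0,0,0,0,0,0,0,0,0,0,0,0]'; python3 -m jog '[0,0,0,0,0,0,0,0,0,0,0,0,0,0,0,0,0,0,0,0,0,0,0,0,0,0,-0.4,0,0,0,0,0,-0.8,0,0,0,0,0,-0.9,0,0,0,0,0,-0.9,0,0,0]' 0.3;  python3 - <<'E'
from look import *
tray(); go(.4315,.387,.25,np.radians(92))
E
```

```text
t: 26.6
tcp_pos: [0.5556, -0.0948, 0.1029]
tcp_rot: [0.996, 0.09, 0.001, 0.0]
wrist_force: [-0.2, -1.2, -1.3]
finger_gap: 0.0434
gripper_force: 53.3
t: 27.6
tcp_pos: [0.555, -0.0949, 0.2547]
tcp_rot: [0.996, 0.09, 0.001, 0.0]
wrist_force: [2.0, -0.4, -0.1]
finger_gap: 0.0554
gripper_force: 0.0
top in tray 186 [481.  286.8] [30.4 70.3] 86.6 zmax 0.0708
top in tray 235 [428.  387.2] [53.5 44.2] 2.1 zmax 0.0769
scene in tray 316 [432.6 385.9] [56.1 44.1] 1.7 zmax 0.0746
scene in tray 229 [483.9 284.7] [27.8 73.4] 87.5 zmax 0.0685
t 27.7 pos [ 0.5575 -0.0953  0.2592] z [ 0.013 -0.001 -1.   ] ang_y -79.6
shift units [-0.74 -9.94  0.14]
turn z units 1.83
```

```bash
python3 -m jog '[-0.09,-0.99,0,0,0,0,-0.09,-0.99,0,0,0,0,-0.09,-0.99,0,0,0,0,-0.09,-0.99,0,0,0,0,-0.09,-0.99,0,0,0,0,-0.09,-0.99,0,0,0,0,-0.09,-0.99,0,0,0,0,-0.09,-0.99,0,0,0,0]' 0.5; python3 -m jog '[0,-0.9,0,0,0,0,0,-0.9,0,0,0,0,0,-0.22,0,0,0,0,0,0,0,0,0,0.92,0,0,0,0,0,0.91,0,0,0,0,0,0,0,0,0,0,0,0,0,0,0,0,0,0]'; python3 - <<'E'
from look import *
go(.4315,.387,.099,np.radians(92))
E
```

```text
t: 28.7
tcp_pos: [0.4479, 0.2899, 0.2528]
tcp_rot: [0.996, 0.09, 0.001, -0.001]
wrist_force: [0.6, 0.7, 0.2]
finger_gap: 0.0644
gripper_force: 0.0
t: 29.7
tcp_pos: [0.4303, 0.3875, 0.2521]
tcp_rot: [1.0, 0.017, 0.0, -0.0]
wrist_force: [0.5, -0.8, -0.1]
finger_gap: 0.0641
gripper_force: 0.0
t 29.7 pos [0.4303 0.3875 0.2521] z [ 0.  0. -1.] ang_y -88.0
shift units [0.02 0.01 3.06]
turn z units -0.0
```

```bash
python3 -m jog '[0,0,0.6,0,0,0,0,0,0.6,0,0,0,0,0,0.6,0,0,0,0,0,0.6,0,0,0,0,0,0.4,0,0,0,0,0,0.26,0,0,0,0,0,0,0,0,0,0,0,0,0,0,0]'; python3 -m jog '[0,0,0,0,0,0,0,0,0,0,0,0,0,0,0,0,0,0,0,0,0,0,0,0,0,0,0,0,0,0,0,0,0,0,0,0,0,0,0,0,0,0,0,0,0,0,0,0]' -1 50; python3 -m jog '[0,0,-0.3,0,0,0,0,0,-0.6,0,0,0,0,0,-0.6,0,0,0,0,0,-0.6,0,0,0,0,0,-0.6,0,0,0,0,0,-0.3,0,0,0,0,0,0,0,0,0,0,0,0,0,0,0]'; python3 - <<'E'
from look import *
p=wld(0,.045); go(*p,.25,TH+np.pi/2)
E
```

```text
t: 30.7
tcp_pos: [0.4307, 0.3881, 0.0999]
tcp_rot: [1.0, 0.017, 0.001, -0.001]
wrist_force: [0.0, -0.2, 0.7]
finger_gap: 0.0641
gripper_force: 0.0
t: 31.7
tcp_pos: [0.4306, 0.3881, 0.1]
tcp_rot: [1.0, 0.017, 0.001, -0.001]
wrist_force: [-0.7, -0.7, 6.8]
finger_gap: 0.0436
gripper_force: 52.1
t: 32.7
tcp_pos: [0.4297, 0.3872, 0.2473]
tcp_rot: [1.0, 0.017, -0.001, 0.001]
wrist_force: [-0.0, 0.1, -2.5]
finger_gap: 0.0439
gripper_force: 51.5
t 32.7 pos [0.4297 0.3872 0.2473] z [-0.002 -0.002 -1.   ] ang_y -88.1
shift units [ 1.88  7.85 -0.04]
turn z units -1.83
```

```bash
python3 -m jog '[0.24,0.98,0,0,0,0,0.24,0.98,0,0,0,0,0.24,0.98,0,0,0,0,0.24,0.98,0,0,0,0,0.24,0.98,0,0,0,0,0.24,0.98,0,0,0,0,0.24,0.98,0,0,0,0,0.2,0.98,0,0,0,0]'; python3 -m jog '[0,0,0,0,0,-0.92,0,0,0,0,0,-0.91,0,0,0,0,0,0,0,0,0,0,0,0,0,0,0,0,0,0,0,0,0,0,0,0,0,0,0,0,0,0,0,0,0,0,0,0]'; python3 - <<'E'
from look import *
p=wld(0,.045); go(*p,.100,TH+np.pi/2);case()
E
```

```text
t: 33.7
tcp_pos: [0.5373, -0.0025, 0.2474]
tcp_rot: [1.0, 0.017, -0.001, 0.0]
wrist_force: [0.5, 0.4, -1.6]
finger_gap: 0.043
gripper_force: 51.8
t: 34.7
tcp_pos: [0.5376, -0.0009, 0.2489]
tcp_rot: [0.996, 0.09, 0.0, -0.0]
wrist_force: [0.2, -0.5, -2.4]
finger_gap: 0.0435
gripper_force: 52.1
t 34.7 pos [ 0.5376 -0.0009  0.2489] z [ 0.  0. -1.] ang_y -79.7
shift units [-0.01  0.02  2.98]
turn z units -0.0
top handle own 92 [102.8 -60.8] [19.6 51.4] 0.8 zmax 0.1381
top knob own few 9
top pin own 57 [-96.2  65.5] [25.3 23.5] 75.9 zmax 0.1601
top block in case own 189 [ -1.  -46.6] [55.9 44.2] 1.3 zmax 0.0734
top block in case world 189 [552.6 -92.2] [55.9 44.2] 11.6 zmax 0.0734
scene handle own 275 [106.5 -46.7] [84.6 20.3] 88.3 zmax 0.1365
scene knob own 60 [96.6 66.8] [ 16.3 139.7] 86.4 zmax 0.1516
scene pin own few 4
scene block in case own 223 [  1.6 -49. ] [45.9 55. ] 89.0 zmax 0.0744
scene block in case world 223 [555.6 -94.1] [55.  45.9] 9.4 zmax 0.0744
```

Contactor 1 stands well. Placing the second.

```bash
python3 -m jog '[0,0,0.6,0,0,0,0,0,0.6,0,0,0,0,0,0.6,0,0,0,0,0,0.6,0,0,0,0,0,0.3,0,0,0,0,0,0.22,0,0,0,0,0,0,0,0,0,0,0,0,0,0,0]'; python3 -m jog '[0,0,0,0,0,0,0,0,0,0,0,0,0,0,0,0,0,0,0,0,0,0,0,0,0,0,-0.4,0,0,0,0,0,-0.8,0,0,0,0,0,-0.9,0,0,0,0,0,-0.9,0,0,0]' 0.3;  python3 - <<'E'
from look import *
case(("scene",)); tray(("scene",)); p=wld(.1065,-.0465); go(*p,.25,TH)
E
```

```text
t: 35.8
tcp_pos: [0.5383, -0.0008, 0.1039]
tcp_rot: [0.996, 0.09, 0.001, -0.0]
wrist_force: [-0.6, -0.0, -2.3]
finger_gap: 0.0438
gripper_force: 52.1
t: 36.8
tcp_pos: [0.5378, -0.001, 0.2557]
tcp_rot: [0.996, 0.09, 0.001, -0.0]
wrist_force: [1.0, 0.6, -0.3]
finger_gap: 0.0557
gripper_force: 0.0
scene handle own 276 [106.6 -46.9] [84.5 20.5] 88.5 zmax 0.1363
scene knob own 56 [156.2  63. ] [15.9 16.7] 8.8 zmax 0.152
scene pin own few 10
scene block in case own 229 [  2.1 -48.6] [45.1 58.1] 88.5 zmax 0.0742
scene block in case world 229 [556.  -93.5] [58.1 45.1] 8.9 zmax 0.0742
scene block in case own 244 [ 2.1 46.3] [56.7 44.7] 1.0 zmax 0.0744
scene block in case world 244 [ 5.39e+02 -1.00e-01] [56.7 44.7] 11.3 zmax 0.0744
scene in tray 231 [483.9 284.7] [27.8 73.8] 87.5 zmax 0.0684
t 36.9 pos [ 0.5402 -0.0009  0.2601] z [ 0.013  0.001 -1.   ] ang_y -79.6
shift units [2.06 1.84 0.23]
turn z units -19.63
```

Both contactors stand in the case and the relay is in the tray. I'll shut the lid by pushing its handle from behind with closed fingers.

```bash
python3 -m jog '[0.6,0.37,0,0,0,0,0.6,0.37,0,0,0,0,0.6,0.37,0,0,0,0,0.6,0.37,0,0,0,0,0.6,0.36,0,0,0,0,0,0,0.6,0,0,0,0,0,0.6,0,0,0,0,0,0.3,0,0,0]' -1 30; python3 - <<'E'
from look import *
print(own(readout.get_obs()["tcp_pos"])); p=wld(.15,-.0465); go(*p,.18,TH+np.pi/2); case(("scene",))
E
```

```text
t: 37.9
tcp_pos: [0.7012, -0.0645, 0.1765]
tcp_rot: [0.996, 0.09, -0.001, -0.0]
wrist_force: [-0.2, 0.4, 0.2]
finger_gap: 0.0003
gripper_force: 0.0
[ 0.15019867 -0.0461653   0.17646046]
t 37.9 pos [ 0.7012 -0.0645  0.1765] z [-0.002 -0.    -1.   ] ang_y -79.7
shift units [-0.    0.01 -0.07]
turn z units -0.0
scene handle own 105 [129.3 -30.8] [35.9 72.4] 69.3 zmax 0.1364
scene knob own 57 [157.1  63.3] [17.5 16.5] 4.0 zmax 0.1519
scene pin own 68 [-92.3  63.6] [25.8 26.1] 25.5 zmax 0.1586
scene block in case own 101 [  1.2 -46.3] [53.  40.8] 2.5 zmax 0.0743
scene block in case world 101 [554.7 -91.4] [53.  40.8] 12.8 zmax 0.0743
scene block in case own 242 [ 2.  46.2] [57.2 44.9] 0.9 zmax 0.0745
scene block in case world 242 [ 5.389e+02 -2.000e-01] [57.2 44.9] 11.2 zmax 0.0745
```

```bash
python3 -m jog '[-0.4,0,-0.05,0,0,0,-0.4,0,0,0,0,0,-0.4,0,0,0,0,0,-0.4,0,0,0,0,0,-0.4,0,0,0,0,0,-0.4,0,0,0,0,0,-0.4,0,0,0,0,0,-0.2,0,0,0,0,0]'; python3 -m jog '[-0.1,0,0,0,0,0,-0.1,0,0,0,0,0,-0.1,0,0,0,0,0,-0.1,0,0,0,0,0,-0.1,0,0,0,0,0,0,0,0,0,0,0,0,0,0,0,0,0,0,0,0,0,0,0]'; python3 - <<'E'
from look import *
print(own(readout.get_obs()["tcp_pos"]),readout.get_obs()["wrist_force"]); case(("top",))
E
```

```text
t: 38.95
tcp_pos: [0.5552, -0.0911, 0.1823]
tcp_rot: [0.996, 0.09, 0.003, 0.0]
wrist_force: [4.0, 2.0, -0.5]
finger_gap: -0.0001
gripper_force: 2.3
t: 39.95
tcp_pos: [0.5336, -0.0953, 0.1808]
tcp_rot: [0.996, 0.091, 0.005, 0.0]
wrist_force: [17.8, 0.7, -7.2]
finger_gap: 0.0001
gripper_force: 8.8
[-0.02029377 -0.04630913  0.18083605] [17.77655565  0.69655096 -7.21085965]
top handle own 98 [-42.2 -44.9] [83.5 18. ] 89.0 zmax 0.1379
top knob own few 0
top pin own 35 [-98.3  62.8] [18.9 24.8] 79.0 zmax 0.1594
```

```bash
python3 -m jog '[0.3,0,0,0,0,0,0.3,0,-0.6,0,0,0,0.4,0,-0.6,0,0,0,0.4,-0.6,0,0,0,0,0.4,-0.8,0,0,0,0,0,-0.8,0,0,0,0,0,0,0.4,0,0,0,0,0,0.4,0,0,0]'; python3 - <<'E'
from look import *
print(own(readout.get_obs()["tcp_pos"])); case(); p=wld(.06,.0645); go(*p,.2,TH+np.pi/2)
E
```

```text
t: 41.0
tcp_pos: [0.5967, 0.0286, 0.1984]
tcp_rot: [0.996, 0.09, -0.003, 0.0]
wrist_force: [-0.5, -0.1, 0.0]
finger_gap: 0.0001
gripper_force: 0.0
[0.06405961 0.06425164 0.1983899 ]
top handle own 148 [-41.1 -44.6] [19.9 83.4] 0.4 zmax 0.1383
top knob own 23 [ 8.4 64.3] [14.3 15.7] 44.9 zmax 0.1527
top pin own 59 [-96.6  65.5] [24.8 24.6] 36.7 zmax 0.1611
scene handle own 153 [-39.8 -58.5] [61.  22.8] 89.2 zmax 0.1365
scene knob own 55 [69.5 65.9] [10.5 27.7] 15.2 zmax 0.1541
scene pin own few 5
t 41.1 pos [0.5956 0.028  0.1965] z [-0.01  -0.002 -1.   ] ang_y -79.7
shift units [-0.06 -0.01 -0.07]
turn z units -0.01
```

```bash
python3 -m jog '[-0.2,0,0,0,0,0,-0.2,0,0,0,0,0,-0.2,0,0,0,0,0,-0.2,0,0,0,0,0,-0.2,0,0,0,0,0,-0.2,0,0,0,0,0,-0.1,0,0,0,0,0,0,0,0,0,0,0]'; python3 - <<'E'
from look import *
print(own(readout.get_obs()["tcp_pos"]))
E
python3 -m jog '[-0.08,0,0,0,0,0,-0.08,0,0,0,0,0,-0.08,0,0,0,0,0,-0.06,0,0,0,0,0,0,0,0,0,0,0,0,0,0,0,0,0,0,0,0,0,0,0,0,0,0,0,0,0]'; python3 - <<'E'
from look import *
print(own(readout.get_obs()["tcp_pos"]))
E
```

```text
t: 42.1
tcp_pos: [0.5337, 0.0167, 0.2003]
tcp_rot: [0.996, 0.09, -0.0, -0.0]
wrist_force: [0.5, -0.2, 0.5]
finger_gap: 0.0
gripper_force: 0.2
[-2.34290313e-06  6.38629616e-02  2.00336124e-01]
t: 43.1
tcp_pos: [0.5194, 0.0141, 0.2003]
tcp_rot: [0.996, 0.09, -0.0, -0.0]
wrist_force: [0.9, 0.3, 0.4]
finger_gap: -0.0
gripper_force: 0.6
[-0.0145138   0.06385723  0.20029314]
```

```bash
python3 -m jog '[-0.06,0,0,0,0,0,-0.06,0,0,0,0,0,-0.06,0,0,0,0,0,-0.06,0,0,0,0,0,0,0,0,0,0,0,0,0,0,0,0,0,0,0,0,0,0,0,0,0,0,0,0,0]'; python3 - <<'E'
from look import *
print(own(readout.get_obs()["tcp_pos"])); case(("scene",))
E
```

```text
t: 44.1
tcp_pos: [0.5168, 0.0147, 0.2021]
tcp_rot: [0.996, 0.091, 0.011, -0.002]
wrist_force: [33.7, 4.1, -19.3]
finger_gap: -0.0
gripper_force: 16.2
[-0.01698684  0.06490398  0.20213938]
scene handle own 223 [-38.2 -47.1] [85.4 22.3] 88.6 zmax 0.136
scene knob own 53 [-8.7 66.2] [11.3 26.7] 9.1 zmax 0.1549
scene pin own few 1
```

```bash
python3 -m jog '[0.2,0,0,0,0,0,0.3,0,-0.5,0,0,0,0,0,-0.8,0,0,0,0,0,-0.8,0,0,0,0,0.8,0,0,0,0,0,0.9,0,0,0,0,0,0.9,0,0,0,0,0,0.9,0,0,0,0]' 0.2; python3 - <<'E'
from look import *
mallet(); case(("scene",)); go(.498,-.337,.25,np.radians(79.2))
E
```

```text
t: 45.15
tcp_pos: [0.5632, -0.1571, 0.3049]
tcp_rot: [0.996, 0.09, -0.001, -0.0]
wrist_force: [0.4, -0.0, 0.2]
finger_gap: 0.0514
gripper_force: 0.0
top head 297 [ 550.9 -347.6] [57.7 58.3] 79.1 zmax 0.0951
top mhandle 345 [ 374.2 -304.1] [ 43.4 274.1] 70.7 zmax 0.0675
scene head 299 [ 554.1 -349.3] [60.4 59.5] 80.8 zmax 0.0933
scene mhandle 366 [ 371.4 -302.3] [ 45.1 272.1] 69.7 zmax 0.0656
scene handle own 222 [-38.5 -47.1] [85.1 20.6] 89.1 zmax 0.136
scene knob own 37 [-32.4  62.9] [17.2 16.1] 47.6 zmax 0.1526
scene pin own 67 [-91.8  62.8] [26.3 25.9] 2.9 zmax 0.1584
t 45.3 pos [ 0.5631 -0.1576  0.3043] z [-0.003  0.    -1.   ] ang_y -79.8
shift units [-1.91  3.3   1.09]
turn z units 4.57
```

```bash
python3 -m jog '[-0.48,0.83,0,0,0,0,-0.48,0.83,0,0,0,0,-0.48,0.83,0,0,0,0,-0.48,0.82,0,0,0,0,0,0,0.3,0,0,1,0,0,0.3,0,0,1,0,0,0.3,0,0,1,0,0,0.2,0,0,1]'; python3 -m jog '[0,0,0.2,0,0,0.57,0,0,0,0,0,0,0,0,0,0,0,0,0,0,0,0,0,0,0,0,0,0,0,0,0,0,0,0,0,0,0,0,0,0,0,0,0,0,0,0,0,0]'; python3 - <<'E'
from look import *
go(.498,-.3375,.103,np.radians(79.2))
c,P=snap("scene","mal",4,(110,170,290,300))
E
```

```text
t: 46.3
tcp_pos: [0.4986, -0.3345, 0.2493]
tcp_rot: [0.998, -0.071, -0.001, -0.001]
wrist_force: [-0.3, -0.9, 0.1]
finger_gap: 0.0511
gripper_force: 0.0
t: 47.3
tcp_pos: [0.4991, -0.3358, 0.2404]
tcp_rot: [0.996, -0.092, -0.0, -0.0]
wrist_force: [0.4, -0.2, -0.3]
finger_gap: 0.051
gripper_force: 0.0
t 47.3 pos [ 0.4991 -0.3358  0.2404] z [-0.  0. -1.] ang_y -100.6
shift units [-0.01  0.04  2.75]
turn z units 0.04
```

View pics/mal.png

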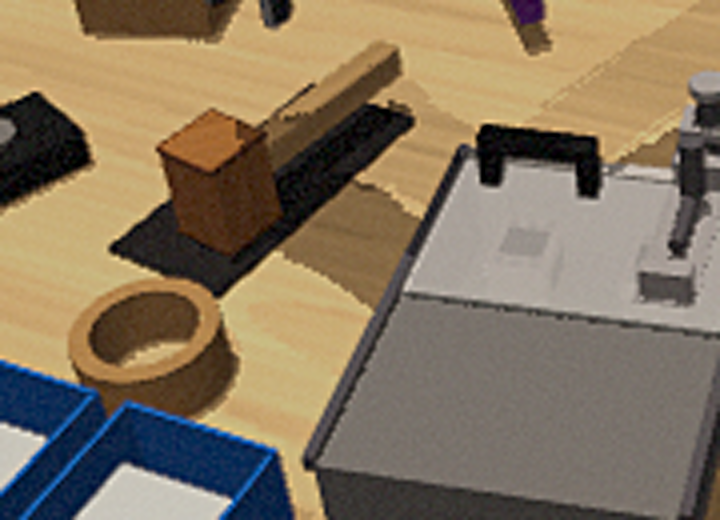

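The mallet stands unmoved, its head at crop(215,180). Through the lid I see only one contactor, at crop(525,240), so I'll check from the top.

```bash
python3 - <<'E'
from look import *
c,P=snap("top","chk",1); c2,_=snap("scene","chk2",1)
a=c["img"][130:215,255:335,::-1]; b=c2["img"][190:300,215:315,::-1]
f=lambda i:cv2.resize(cv2.normalize(i.astype(np.float32),None,0,330,cv2.NORM_MINMAX).clip(0,255).astype(np.uint8),(390,420),interpolation=cv2.INTER_CUBIC)
cv2.imwrite("pics/chk3.png",np.hstack([f(a),f(b)])); tray()
E
```

```text
top in tray 182 [482.  285.7] [28.9 71.6] 89.8 zmax 0.0709
scene in tray 227 [484.9 284.6] [28.2 71.7] 87.4 zmax 0.0686
```

View pics/chk3.png

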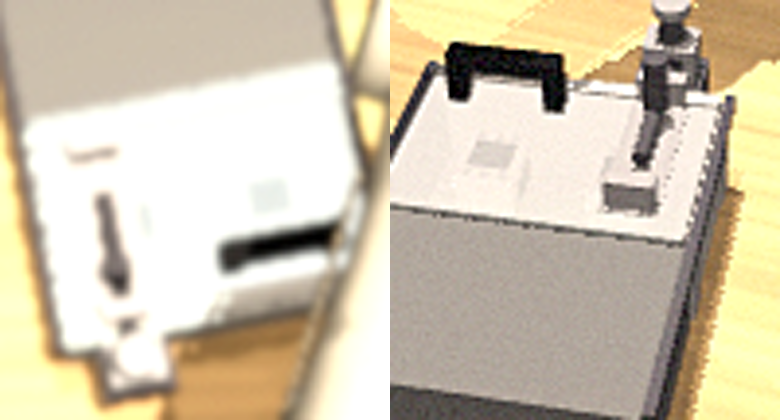

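The faint mark at chk3(150,215) beside the bolt plate is the second contactor, partly hidden by the bolt. Now I grip the mallet.

```bash
python3 -m jog '[-0.02,0.04,0.6,0,0,0,0,0,0.6,0,0,0,0,0,0.6,0,0,0,0,0,0.5,0,0,0,0,0,0.3,0,0,0,0,0,0.15,0,0,0,0,0,0,0,0,0,0,0,0,0,0,0]'; python3 -m jog '[0,0,0,0,0,0,0,0,0,0,0,0,0,0,0,0,0,0,0,0,0,0,0,0,0,0,0,0,0,0,0,0,0,0,0,0,0,0,0,0,0,0,0,0,0,0,0,0]' -1 110; python3 -m jog '[0,0,-0.3,0,0,0,0,0,-0.6,0,0,0,0,0,-0.6,0,0,0,0,0,-0.8,0,0,0,0,0,-0.8,0,0,0,0,0,-0.8,0,0,0,0,0,0,0,0,0,0,0,0,0,0,0]'; python3 - <<'E'
from look import *
o=readout.get_obs();print(o["tcp_pos"])
for n in("top","scene"):
    P=cloud(camera(n)); x,y,z=P[...,0],P[...,1],P[...,2]
    rect(P[(z>.2)&(z<.32)&(x>.524)&(x<.62)&(y<-.3)&(y>-.42)],n+" head")
    q=P[(z>.2)&(z<.32)&(x>.32)&(x<.44)&(y<-.28)&(y>-.42)]; print(np.median(q,0),len(q))
E
```

```text
t: 48.55
tcp_pos: [0.4983, -0.3378, 0.1039]
tcp_rot: [0.996, -0.092, 0.001, 0.0]
wrist_force: [0.1, 0.6, 1.1]
finger_gap: 0.0509
gripper_force: 0.0
t: 49.55
tcp_pos: [0.4981, -0.3379, 0.1039]
tcp_rot: [0.996, -0.092, 0.001, 0.0]
wrist_force: [-1.3, 0.0, 5.6]
finger_gap: 0.023
gripper_force: 107.1
t: 50.55
tcp_pos: [0.4972, -0.3368, 0.2963]
tcp_rot: [0.996, -0.092, -0.001, -0.001]
wrist_force: [0.2, 1.0, -4.4]
finger_gap: 0.0222
gripper_force: 107.8
[ 0.49724888 -0.33681863  0.29625712]
top head 29 [ 537.5 -314.5] [21.   5.8] 3.5 zmax 0.2721
[ 0.39901044 -0.31255242  0.25436292] 250
scene head 991 [ 553.2 -347.1] [62.2 58.9] 79.6 zmax 0.2827
[ 0.40378673 -0.30853402  0.25058532] 244
```

```bash
python3 - <<'E'
from look import *
go(.386,.011,.296,None)
E
```

```text
t 50.65 pos [ 0.4971 -0.337   0.2957] z [-0.004  0.002 -1.   ] ang_y -100.6
shift units [-3.47 -6.43  0.02]
```

```bash
python3 -m jog '[-0.43,-0.8,0,0,0,0,-0.43,-0.8,0,0,0,0,-0.43,-0.8,0,0,0,0,-0.43,-0.8,0,0,0,0,-0.43,-0.8,0,0,0,0,-0.44,-0.81,0,0,0,0,-0.44,-0.81,0,0,0,0,-0.44,-0.81,0,0,0,0]'; python3 -m jog '[0,0,0.2,0,0,0,0,0,0.2,0,0,0,0,0,0,0,0,0,0,0,0,0,0,0,0,0,0,0,0,0,0,0,0,0,0,0,0,0,0,0,0,0,0,0,0,0,0,0]'; python3 - <<'E'
from look import *
go(.386,.011,.254,None); print(readout.get_obs()["finger_gap"])
c,P=snap("scene","pin",4,(230,150,400,290))
x,y,z=P[...,0],P[...,1],P[...,2]; rect(P[(z>.242)&(z<.27)&(x>.41)&(x<.49)&(abs(y)<.05)],"head")
E
```

```text
t: 51.65
tcp_pos: [0.3851, 0.0115, 0.2968]
tcp_rot: [0.996, -0.093, -0.001, 0.0]
wrist_force: [1.1, 0.2, -2.9]
finger_gap: 0.0223
gripper_force: 108.2
t: 52.65
tcp_pos: [0.3864, 0.0104, 0.278]
tcp_rot: [0.996, -0.092, 0.0, -0.0]
wrist_force: [-0.0, -0.4, -4.1]
finger_gap: 0.0229
gripper_force: 108.6
t 52.65 pos [0.3864 0.0104 0.278 ] z [ 0.  0. -1.] ang_y -100.6
shift units [-0.01 -0.01  0.48]
0.022869068614506344
head 446 [441.3  -1. ] [59.2 61. ] 79.3 zmax 0.2661
```

View pics/pin.png

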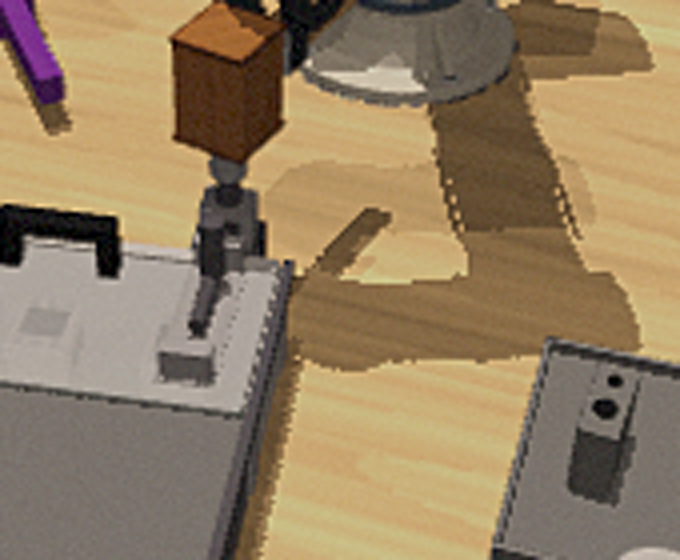

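The mallet's head is centred over the pin, at pin(228,150). Driving it down.

```bash
python3 -m jog '[0,0,0.2,0,0,0,0,0,0.2,0,0,0,0,0,0.12,0,0,0,0,0,0.12,0,0,0,0,0,0.1,0,0,0,0,0,0,0,0,0,0,0,0,0,0,0,0,0,0,0,0,0]';  python3 -m jog '[0,0,0.06,0,0,0,0,0,0,0,0,0,0,0,0,0,0,0,0,0,0,0,0,0,0,0,0,0,0,0,0,0,0,0,0,0,0,0,0,0,0,0,0,0,0,0,0,0]'; python3 - <<'E'
from look import *
P=cloud(camera("scene")); x,y,z=P[...,0],P[...,1],P[...,2]; q=P[(z>.2)&(z<.27)&(x>.41)&(x<.49)&(abs(y)<.05)]; q=q[q[:,2]>np.percentile(q[:,2],98)-.015]; rect(q,"head"); A=np.c_[q[:,:2]-q[:,:2].mean(0),np.ones(len(q))]; print(np.linalg.lstsq(A,q[:,2],rcond=None)[0])
E
```

```text
t: 53.7
tcp_pos: [0.3865, 0.0105, 0.2407]
tcp_rot: [0.996, -0.092, 0.0, -0.0]
wrist_force: [0.4, -0.7, -4.1]
finger_gap: 0.0225
gripper_force: 109.0
t: 54.7
tcp_pos: [0.3864, 0.0104, 0.2396]
tcp_rot: [0.996, -0.092, 0.001, -0.0]
wrist_force: [-8.6, 1.9, 12.7]
finger_gap: 0.0227
gripper_force: 111.1
head 340 [ 4.42e+02 -3.00e-01] [57.9 61.5] 76.0 zmax 0.2282
[-0.0820571  -0.03999208  0.2249132 ]
```

```bash
python3 -m jog '[0,0,0.06,0,0,0,0,0,0.06,0,0,0,0,0,0,0,0,0,0,0,0,0,0,0,0,0,0,0,0,0,0,0,0,0,0,0,0,0,0,0,0,0,0,0,0,0,0,0]';  python3 -m jog '[0,0,-0.4,0,0,0,0,0,-0.6,0,0,0,0,0,-0.6,0,0,0,0,0.8,0,0,0,0,0,0.8,0,0,0,0,0,0.8,0,0,0,0,0,0,0,0,0,0,0,0,0,0,0,0]'; python3 - <<'E'
from look import *
P=cloud(camera("scene"));Q=own(P); x,y,z=Q[...,0],Q[...,1],Q[...,2]; q=Q[(x>-.105)&(x<-.08)&(y>.05)&(y<.078)&(z>.1)&(z<.18)]; print("pin top z",np.percentile(q[:,2],[50,80,90,97]))
rect(P[(P[...,2]>.22)&(P[...,2]<.34)&(P[...,0]>.41)&(P[...,0]<.5)&(P[...,1]<-.06)&(P[...,1]>-.2)],"head"); case(("scene",))
c,P=snap("scene","pin2",4,(180,130,350,280))
go(.498,-.3375,.3,None)
E
```

```text
t: 55.75
tcp_pos: [0.3871, 0.0101, 0.2378]
tcp_rot: [0.996, -0.092, 0.003, -0.0]
wrist_force: [-22.7, 2.4, 42.2]
finger_gap: 0.0226
gripper_force: 115.7
t: 56.75
tcp_pos: [0.3642, -0.1074, 0.3114]
tcp_rot: [0.996, -0.093, -0.0, -0.0]
wrist_force: [0.3, 0.0, -4.0]
finger_gap: 0.0224
gripper_force: 109.5
pin top z [0.13127756 0.1431356  0.14407107 0.14507407]
head 769 [ 428.7 -118.1] [60.9 44.1] 82.1 zmax 0.2995
scene handle own 224 [-38.4 -46.7] [83.6 21.1] 88.2 zmax 0.1363
scene knob own 38 [-35.1  62.4] [19.3 13.5] 10.9 zmax 0.1529
scene pin own few 2
t 56.9 pos [ 0.3645 -0.1069  0.3117] z [-0.  0. -1.] ang_y -100.5
shift units [3.47 4.05 0.23]
```

View pics/pin2.png

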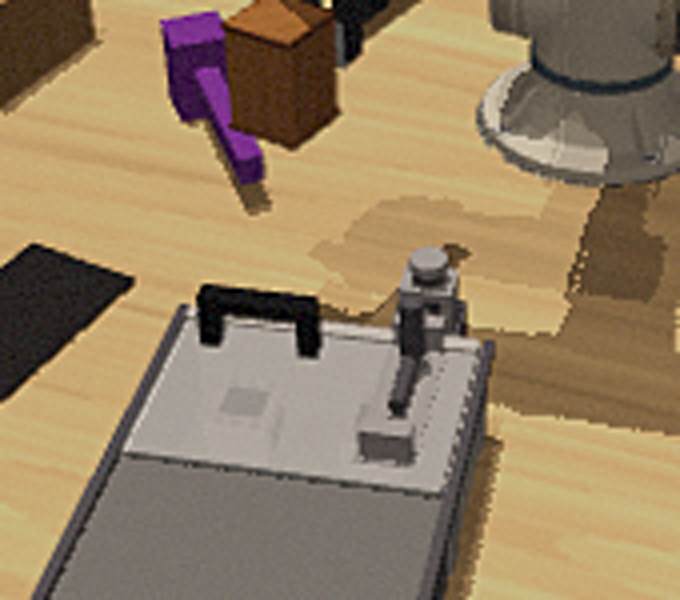

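The pin is down: its cap, at pin2(430,262), sits on the keeper, 14 mm lower than before. Returning the mallet.

```bash
python3 -m jog '[0.5,0.6,0,0,0,0,0.5,0.6,0,0,0,0,0.5,0.6,0,0,0,0,0.5,0.6,0,0,0,0,0.5,0.6,0,0,0,0,0.5,0.6,0,0,0,0,0.44,0.59,0,0,0,0,0,0,0,0,0,0]';python3 - <<'E'
from look import *
P=cloud(camera("scene")); q=P[(P[...,2]>.24)&(P[...,2]<.34)&(P[...,0]>.5)&(P[...,0]<.64)&(P[...,1]<-.3)&(P[...,1]>-.42)]; q=q[q[:,2]>np.percentile(q[:,2],98)-.012]; rect(q,"head")
A=np.c_[q[:,:2]-q[:,:2].mean(0),np.ones(len(q))]; print(np.linalg.lstsq(A,q[:,2],rcond=None)[0])
go(.498,-.345,.106,None)
E
```

```text
t: 57.9
tcp_pos: [0.4961, -0.3461, 0.3098]
tcp_rot: [0.996, -0.093, -0.001, -0.0]
wrist_force: [0.2, 0.8, -4.6]
finger_gap: 0.0225
gripper_force: 109.8
head 100 [ 510.2 -345.7] [17.8 91.2] 0.9 zmax 0.3389
[ 0.01586816 -0.00379733  0.33330903]
t 57.95 pos [ 0.4956 -0.3451  0.3104] z [-0.002  0.001 -1.   ] ang_y -100.6
shift units [ 0.06 -0.01  4.09]
```

```bash
python3 -m jog '[0.03,0,0.8,0,0,0,0,0,0.8,0,0,0,0,0,0.8,0,0,0,0,0,0.7,0,0,0,0,0,0.4,0,0,0,0,0,0.3,0,0,0,0,0,0.2,0,0,0,0,0,0.1,0,0,0]'; python3 -m jog '[0,0,0,0,0,0,0,0,0,0,0,0,0,0,0,0,0,0,0,0,0,0,0,0,0,0,0,0,0,0,0,0,0,0,0,0,0,0,0,0,0,0,0,0,0,0,0,0]'
```

```text
t: 58.95
tcp_pos: [0.4965, -0.3452, 0.1069]
tcp_rot: [0.996, -0.092, 0.0, 0.0]
wrist_force: [0.4, -0.7, -3.7]
finger_gap: 0.0224
gripper_force: 109.9
t: 59.95
tcp_pos: [0.4963, -0.3454, 0.1069]
tcp_rot: [0.996, -0.092, 0.0, 0.0]
wrist_force: [1.1, 0.0, -3.9]
finger_gap: 0.0224
gripper_force: 109.9
```

Still carrying the weight at 3.9 N, so down until it touches, then release.

```bash
python3 -m jog '[0,0,0.03,0,0,0,0,0,0.03,0,0,0,0,0,0.02,0,0,0,0,0,0,0,0,0,0,0,0,0,0,0,0,0,0,0,0,0,0,0,0,0,0,0,0,0,0,0,0,0]'; python3 -m jog '[0,0,0,0,0,0,0,0,0,0,0,0,0,0,0,0,0,0,0,0,0,0,0,0,0,0,0,0,0,0,0,0,-0.4,0,0,0,0,0,-0.6,0,0,0,0,0,-0.6,0,0,0]' 0.2; python3 -m jog '[0,0,-0.9,0,0,0,0,0,-0.9,0,0,0,-0.6,-0.6,0,0,0,0,-0.6,-0.6,0,0,0,0,-0.6,-0.6,0,0,0,0,0,0,0,0,0,0,0,0,0,0,0,0,0,0,0,0,0,0]'; python3 - <<'E'
from look import *
mallet(); tray(("scene",)); case(("scene",)); snap("top","end",1.42); snap("scene","end2",1.42)
E
```

```text
t: 60.95
tcp_pos: [0.4962, -0.3454, 0.1032]
tcp_rot: [0.996, -0.092, 0.0, 0.0]
wrist_force: [-3.7, 2.1, 5.2]
finger_gap: 0.0224
gripper_force: 111.1
t: 61.95
tcp_pos: [0.4962, -0.3454, 0.1837]
tcp_rot: [0.996, -0.092, -0.0, -0.0]
wrist_force: [0.0, 0.7, -0.1]
finger_gap: 0.0513
gripper_force: 0.0
t: 62.95
tcp_pos: [0.4248, -0.2409, 0.2727]
tcp_rot: [0.996, -0.093, -0.0, 0.0]
wrist_force: [0.1, -0.4, 0.4]
finger_gap: 0.0514
gripper_force: 0.0
top head 60 [ 571.8 -357.7] [57.7 15. ] 74.3 zmax 0.0945
top mhandle 146 [ 334.  -295.7] [ 33.8 196.8] 64.9 zmax 0.0671
scene head 302 [ 552.6 -354.7] [61.3 57.9] 77.2 zmax 0.0931
scene mhandle 368 [ 370.8 -303.5] [ 45.4 275.6] 67.9 zmax 0.0656
scene in tray 232 [484.5 284.7] [27.9 74.1] 87.4 zmax 0.0684
scene handle own 224 [-38. -47.] [84.7 20.5] 88.7 zmax 0.136
scene knob own 38 [-33.5  62.7] [19.5 13.6] 11.0 zmax 0.1521
scene pin own few 2
```

View pics/end2.png

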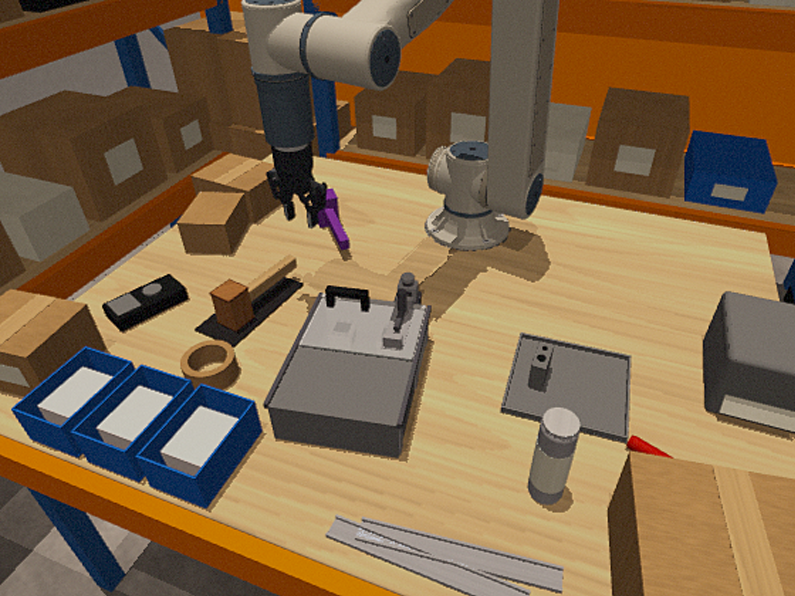

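View pics/end.png

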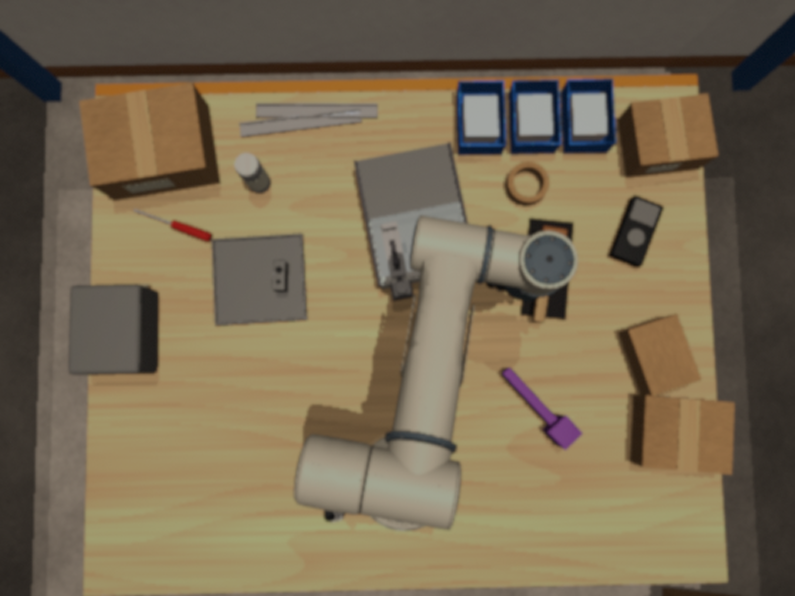

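The mallet stands on its pad at end2(232,305), the lid is shut and bolted with the pin down, the relay is in the tray at (540,365), and the spray can stands at (555,455). Handing in.

```bash
python3 -c "
from plant import hand_in
print(hand_in())"
```

```text
the job is handed in; nothing more can be done
None
```

The job is handed in after about 63 s: both contactors present are packed in the case (one now mostly hidden under the bolt), the relay is in the tray, the lid is shut and bolted, the pin is driven down with the mallet, the mallet is back on its pad, and the spray can was not touched.

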